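# Clamp the honing stone in its sprung holder

## Task

Get the honing stone ready for sharpening. Draw the holder's sprung curved arm right back until it stays open by itself, then lay the stone flat on the bed, slide its backing plate fully home under the lip of the fixed edge and push it along until you feel the end stop, pressing it firmly home there for a moment; it is brittle, so do not force it. Then ease the arm back against the plate under control, never letting it spring shut, and let go so that its spring holds the stone home against the fixed edge, with the other things on the desk left alone.

Things in the scene. Friction and masses are not known exactly. Their poses are not given: they have to be found in the camera images.
- stone_holder: honing-stone holder, fixed to the desk: dark steel base plate 136 x 250 mm (top 12 mm above the desk) with a bright aluminium bed 62 x 150 mm on it, bed top 16 mm above the desk. Axes: x from the arm's side across the bed to the fixed edge, y along the bed from the end stop towards the arm's pivot, z up. Origin on the desk under the middle of the bed.
- seat (a point): middle of the bed's top face, same axes as the holder. When the stone is fully home, the middle of the stone is at x = 0, z = +10 mm from here and its long sides are parallel to y. The bed and base are open on the arm's side, with room for fingers beside the stone.
- fixed_edge (a point): foot of the fixed edge's upright wall, +24 mm in x from the seat; same axes. Two aluminium blocks, y = +32 to +66 and -66 to -32 mm, finger gap of 64 mm between. Above 6 mm over the bed a lip (its top 10 mm over the bed) overhangs by 4 mm from the wall towards -x: the 4 mm thick backing plate only goes in flat, slid along +x under the lip.
- stop_rail: short dark rail at the bed's -y end that carries the end stop: aluminium block 36 mm wide, 10 mm above the bed, black thumb screw behind it, clamped firm where the last stone needed it. Its place is not measured: its face (stop_face) is anywhere from y = -63 to -47 mm of the seat, so a stone bearing on it has its middle at y = -8 to +8 mm. Origin: y = -83 mm of the seat, 12 mm above the desk.
- pivot (a point): upright pivot axis of the arm, at bed height, x = -42, y = +95 mm from the seat.
- knob (a point): grip of the arm's thumb knob: upright black cylinder 12 mm across, from 19 to 40 mm above the bed (this point: 30 mm above; the top of a stone on the bed is at 20 mm). Fixed to the arm, 60 mm from the pivot axis, it moves on a circle about it; to be pinched from above.
- clamp_arm (a joint): angle of the curved steel arm, rad: 0 shut (no stone), growing as the knob is drawn away from the fixed edge (clockwise from above), 0.70 hard stop. About 0.11 when its roller nose bears on a plate fully home. Over-centre spring: below 0.42 it pulls the arm shut (5 to 7 N at the knob at 0.12), above 0.42 it pushes it open (5 to 6 N at 0.70) and keeps it there.
- stone_mid (a point): honing stone: grey block 38 x 98 x 16 mm bonded on an aluminium backing plate 48 x 110 x 4 mm (standing out 5 mm at the long sides, 6 mm at the ends), 20 mm high, about 0.17 kg, plate down on a 2 mm thick mat left or right of the holder. Point: its centre, 10 mm up; x across, y along it; either way round will do. Grasp across the 38 mm, above the plate.
- wood_block: bystander: brown sanding block 35 x 55 x 22 mm, plain wood-like, no backing plate; lies on the other side of the holder from the stone. Left alone.
- beveler: bystander: edge beveler, red-brown handle, 126 mm, lying on the desk behind the holder. Left alone.
- thread: bystander: thread spool 35 mm across, 44 mm high, standing behind the holder. Left alone.

How it is judged:
By the outcome, as a careful person would: the job done as asked, in the order asked, and still so for the second after the job is handed in, with the robot touching nothing.
It also fails if it takes over 66 s, if anything falls off the work surface, if the arm or the gripper's body presses on something with over 40 N, if the wrist force passes 120 N, or if a joint passes its speed limit or range.

## Robot

A 6-joint arm with a two-finger parallel gripper is mounted at the origin on a cart in front of the work surface, level with it; the furniture and walls round the work are solid. World frame = base frame: x ahead of the robot, y to its left, z up, the work surface at z = 0. Lengths are in m, angles in rad, forces in N, time in s.
With the tool pointing down it reaches from about 0.25 to 0.8 m from the base axis. Payload 8.5 kg.
Tool frame: the origin (TCP) lies midway between the tips of the shut fingers; the grasp point (between the pads) lies robot.tcp_to_grasp behind it (robot.tcp_to_grasp is the distance from the TCP to the grasp point, in m); z points along the fingers, y is the line along which they close (so a half turn about z gives the same grasp; the last joint's range is limited). The gripper opens to 85 mm and grips with 20 to 120 N. Pads are 22 mm wide; open, the fingers measure 114 mm over their backs; the gripper's body (76 mm by 85 mm) begins 54 mm behind the grasp point. The pads swing forward as they close: fully open they stand 13 mm farther back than shut.
Start: joints at [-1.186, 0.238, -0.013, 1.319, 0, 1.571], TCP at [0.197, -0.487, 0.231] pointing down, gripper open.
Joint ranges: [-2.66, 2.66], [-1.03, 1.9], [-1.14, 1.46], [-1.82, 2.27], [-1.45, 1.34], [-3.14, 3.14]. Speed limits (rad/s): [2.22, 2.22, 2.79, 3.14, 3.14, 3.14].

## Interface

Orientations are given as a rotation vector (axis times angle).
In Python, from plant import telemetry, cams, robot gives the robot as it stands.
- The arm moves only by the shell command python3 -m jog 'ROWS' [OPENING] [FORCE]. ROWS is JSON, a list of rows, each a list of 2 entries, a list of its own where there are three numbers: the shift along the world's x, y, z in cm, then the turn about the world's z in degrees. In form: [[[x, y, z], turn], ...]. A call has exactly 10 rows; each row is the pose to reach, as a shift and turn from the pose commanded when the call began; what a row does not reach only later rows make up. A row lasts 1/10 s, in which the tool goes at most 50 mm and 8.59 degrees, less where a joint would pass 70% of its speed; a pose out of reach is approached as far as the arm can. A call with a gripper value outside its range is refused whole. OPENING is the opening in per cent of the stroke, from 0 (shut) to 100 (fully open), set as the call begins (- or left out, the last holds). The fingers move at their own pace and stop on an object; FORCE is the grip in N (left out, the last holds). Time passes only in rows, so rows that repeat a pose let the fingers close, or fill a call up. It gives the time, the measured TCP pose, the force, the opening and the grip force at its end, in the units of the state.
- telemetry.read_state(): the state, without advancing time (a new reading comes with each control period).
- cams.capture(name): name is "side" or "top"; returns (picture, depth): 400x640x3 uint8, blue, green, red; 400x640 float32, m along the optical axis (not along the pixel's ray), 0 where there is no reading.
- cams.camera_params(name): a dict with "fx", "fy", "cx", "cy" (pixels), "position" and "attitude" of the camera in the world. Camera axes: x right, y up, looking along -z (the intrinsics and any distortion apply to the point x, -y, -z); pixel columns grow to the right and rows downward; lengths in m; the calibration is good to about 2 mm. A picture is of the moment at which its call begins. camera_params takes no time and is no camera call.
- robot.sign_off(): hands the job in; it is judged then, once.
The state is a dict: "time": time; "joints": joint angles; "dq": joint speeds; "joint_torque": joint torques, N m; "tcp_pos": TCP position; "tool_rot": TCP orientation; "ft_force": force on the tool from outside, world axes, zero at the start; "wrist_torque": the same for the moment, N m; "grip_width": finger opening in m; "grip_force": force on a finger pad.
Only numpy, scipy, OpenCV 4.12 (cv2) and the standard library are available. Lean on these libraries where they do the work, as an engineer would, in place of code of your own. Each camera call takes 0.05 s, during which the arm holds its last target. There are 200 camera calls.

## Working session

There is one attempt and no reset: what is moved stays moved. The work goes in short steps, Python scripts to look and compute and a shell command to move; the robot and the scene stay as the last step left them, time stands still between calls to the robot, and variables do not carry over. Pictures are saved under pics/ and viewed, at most 10 in all, crops included, and the job is handed in when it is done.

```bash
ls; mkdir -p pics; python3 - <<'E'
from plant import telemetry,cams,robot
import cv2,numpy as np
print(robot.tcp_to_grasp)
s=telemetry.read_state();print(s)
for n in("top","side"):
    im,d=cams.capture(n);cv2.imwrite(f"pics/{n}0.png",im);np.savez(f"pics/{n}0.npz",im=im,d=d);print(cams.camera_params(n))
E
```

```text
pics
0.0187
{'time': 0.0, 'joints': array([-1.18598717e+00,  2.38767748e-01, -1.42777218e-02,  1.31921289e+00,
       -1.64358165e-05,  1.57079345e+00]), 'dq': array([-0.00131957, -0.00125865, -0.00111662,  0.00066058, -0.00016396,
       -0.00020488]), 'joint_torque': array([ 4.39352571e-04, -5.38780224e+01,  3.46433258e+01,  1.84855436e-02,
        6.24680787e-07,  7.47364027e-06]), 'tcp_pos': array([ 0.19690795, -0.48620608,  0.23067534]), 'tool_rot': array([-3.08221531e+00, -6.00464886e-01,  4.64272006e-04]), 'ft_force': array([-0.17842578,  0.29113333, -0.92523484]), 'wrist_torque': array([ 0.00747283,  0.01342066, -0.00072579]), 'grip_force': 0.0, 'grip_width': 0.08527228763117269}
{'fx': 482.5341220329851, 'fy': 482.5341220329851, 'cx': 322.02000344852087, 'cy': 197.78026304097295, 'position': array([ 0.32441493, -0.05685549,  1.15217648]), 'attitude': array([ 0.14077527, -0.14811058, -1.57098746])}
{'fx': 496.69585565519355, 'fy': 496.69585565519355, 'cx': 318.9936913658344, 'cy': 205.837064466145, 'position': array([ 0.36768098, -0.98675391,  0.70211761]), 'attitude': array([ 0.9829432, -0.0786321, -0.1753726])}
```

View pics/top0.png

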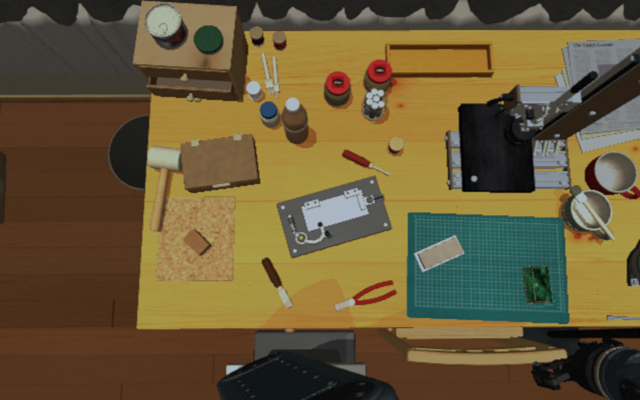

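View pics/side0.png

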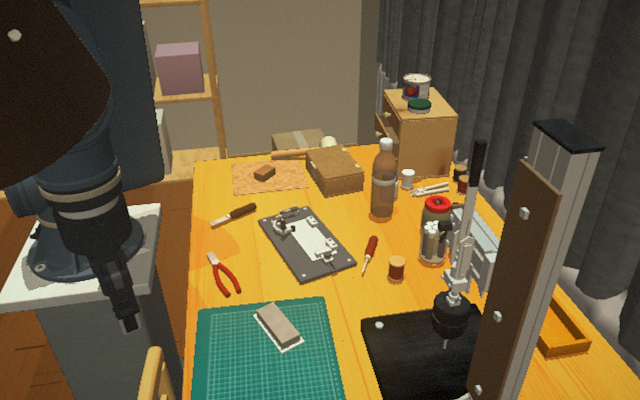

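The top view shows the holder at about (334,216), with the arm and knob at lower left (~(320,228)) and the end stop at right (~(372,198)). The stone is on the green mat at (440,252) and the wood block on the cork at (197,241). Next I'll measure these.

```bash
cat > h.py <<'E'
import numpy as np,cv2
from scipy.spatial.transform import Rotation as R
from plant import telemetry,cams,robot
def ray(n,px):
    p=cams.camera_params(n);u=np.atleast_2d(np.array(px,float))
    d=np.c_[(u[:,0]-p["cx"])/p["fx"],-(u[:,1]-p["cy"])/p["fy"],-np.ones(len(u))]
    return np.array(p["position"]),R.from_rotvec(p["attitude"]).apply(d)
def plane(n,px,z):
    o,d=ray(n,px);return o+d*((z-o[2])/d[:,2])[:,None]
def proj(n,P):
    p=cams.camera_params(n);c=R.from_rotvec(p["attitude"]).inv().apply(np.atleast_2d(P)-p["position"])
    return np.c_[p["cx"]-p["fx"]*c[:,0]/c[:,2],p["cy"]+p["fy"]*c[:,1]/c[:,2]]
E
python3 - <<'E'
from h import *
im=np.load("pics/top0.npz")["im"]
hsv=cv2.cvtColor(im,cv2.COLOR_BGR2HSV)
def big(m,x0,y0,x1,y1):
    k=np.zeros(m.shape,np.uint8);k[y0:y1,x0:x1]=m[y0:y1,x0:x1]*255
    k=cv2.morphologyEx(k,cv2.MORPH_CLOSE,np.ones((5,5)))
    c,_=cv2.findContours(k,0,2);return max(c,key=cv2.contourArea)
b=big((hsv[...,1]<90),270,170,400,265)
s=big((hsv[...,1]<80)&(hsv[...,2]>90),405,225,475,280)
for nm,c,z in(("base",b,.012),("plate",s,.006)):
    r=cv2.minAreaRect(c);P=plane("top",cv2.boxPoints(r),z)
    print(nm,r,P.round(4).tolist(),P.mean(0).round(4),[np.linalg.norm(P[i]-P[i-1]).round(4) for i in(1,2)])
    for i in (1,2):
        e=P[i]-P[i-1];print(np.degrees(np.arctan2(e[1],e[0])))
c1=cv2.resize(im[170:265,270:400],None,fx=6,fy=6,interpolation=2);cv2.imwrite("pics/c1.png",c1)
E
```

```text
base ((334.01885986328125, 216.0660400390625), (55.90574264526367, 105.21817779541016), 74.05460357666016) [[0.5226, 0.0482, 0.012], [0.5926, -0.1963, 0.012], [0.4614, -0.2294, 0.012], [0.3943, 0.0106, 0.012]] [ 0.4927 -0.0917  0.012 ] [np.float64(0.2543), np.float64(0.1354)]
-74.0181268946959
-165.85464791896607
plate ((438.6237487792969, 253.2783660888672), (21.931476593017578, 47.41666793823242), 66.03750610351562) [[0.4038, -0.2763, 0.006], [0.449, -0.3816, 0.006], [0.4013, -0.4, 0.006], [0.3568, -0.2954, 0.006]] [ 0.4027 -0.3383  0.006 ] [np.float64(0.1146), np.float64(0.0511)]
-66.75370978391008
-158.86442539754307
```

View pics/c1.png

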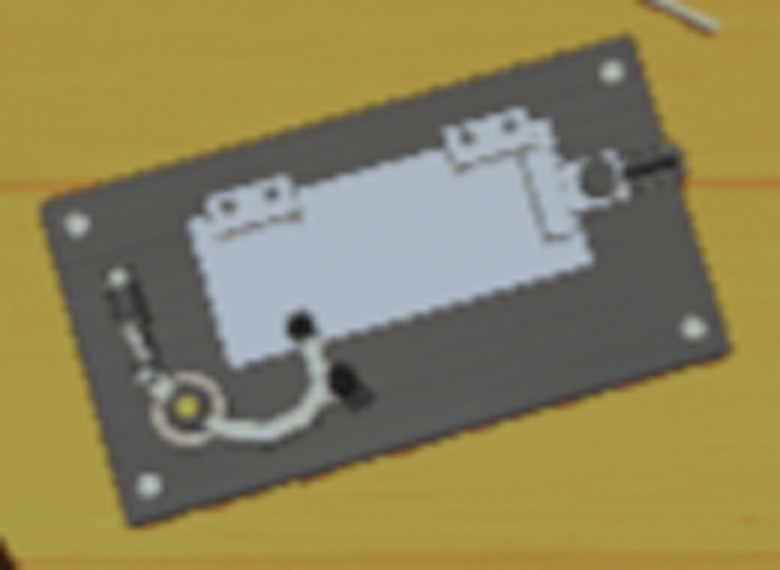

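The crop shows the bed, the two edge blocks on top and the stop at right (530–570,150–240). The pivot is at (187,406), and there are two dark items, (300,325) and (343,380). Depth should tell me which is the knob.

```bash
cat >> h.py <<'E'
def depthpt(n,px,d):
    o,r=ray(n,px);u=np.atleast_2d(px).astype(int);return o+r*d[u[:,1],u[:,0]][:,None]
E
python3 - <<'E'
from h import *
f=np.load("pics/top0.npz");im,d=f["im"],f["d"]
C=lambda x,y:(270+(x+.5)/6-.5,170+(y+.5)/6-.5)
# height map about arm
uu,vv=np.meshgrid(np.arange(316,334),np.arange(218,240));px=np.c_[uu.ravel(),vv.ravel()]
H=depthpt("top",px,d);print((H[:,2].reshape(uu.shape)*1000).round().astype(int))
sc=plane("top",[C(77,223),C(611,71),C(693,327),C(149,485)],.012);print("screws",sc.round(4).tolist(),sc.mean(0))
e=(sc[0]-sc[1]+sc[3]-sc[2]);ex=(sc[0]-sc[3]+sc[1]-sc[2])
print("y dir deg",np.degrees(np.arctan2(e[1],e[0])),"x dir",np.degrees(np.arctan2(ex[1],ex[0])))
print("pivot",plane("top",C(187,406),.035))
bed=plane("top",[C(237,367),C(591,262)],.016);print("bed low edge corners",bed,np.linalg.norm(bed[0]-bed[1]),np.degrees(np.arctan2(*(bed[0]-bed[1])[[1,0]])))
th=np.arctan2(e[1],e[0]);ey=np.array([np.cos(th),np.sin(th),0]);ex=np.array([ey[1],-ey[0],0])
seat=bed.mean(0)+.031*ex
print("seat from bed",seat, "from pivot",plane("top",C(187,406),.035)[0]+.042*ex-.095*ey)
S=seat
for nm,c,z in(("A",(300,325),.045),("A56",(300,325),.056),("B",(343,378),.045),("B56",(343,378),.056),("stopface",(540,235),.026),("stopface2",(527,155),.026),("blocks",(445,130),.026),("blocke",(550,120),.026),("b1",(205,195),.026),("b2",(292,178),.026)):
    q=plane("top",C(*c),z)[0];print(nm,q.round(4),"holder",((q-S)@ex*1000).round(1),((q-S)@ey*1000).round(1))
E
```

```text
[[16 13 15 17 10 15 17 19 17 16 16 18 16 17 17 14 14 17]
 [18 14 17 13 17 17 18 16 16 12 13 16 14 17 15 14 20 17]
 [15 13 18 16 14 15 18 17 16 13 18 17 19 18 15 15 14 16]
 [19 17 14 15 15 17 18 17 13 19 18 14 16 16 17 19 18 19]
 [18 15 15 27 28 27 15 17 16 11 15 17 17 18 12 16 19 14]
 [15 14 31 30 27 29 27 18 18 18 19 16 19 15 13 16 15 20]
 [14 19 25 27 29 29 27 15 15 14 15 17 17 17 15 16 14 10]
 [10 16 27 29 31 26 27 14 17 18 19 14 14 14 12 11 14 12]
 [15 19 15 25 26 23 26 22 17 13 14 12 14  7 17 11 13 12]
 [16 17 16 20 14 33 28 26 14 13 14 14 10  9 13 10 11 12]
 [13 14 16 13 12 29 23 23 11 13 10 13 14  8 11 14 11 13]
 [11  9 13 14 11 26 27 25 27 11 11 13 13 11 14  9  8 13]
 [14 12 14 15 12 14 26 26 24 12 51 53 12 15 10 14 12  9]
 [13 12 14  9 13 11 29 26 25 57 55 58 58 56 10  9  7 10]
 [11 14 11 12 10  9 25 29 25 58 55 56 57 54 13 12 10 16]
 [12 13  9  9 13 16 22 27 25 53 56 54 56 56 14 12 12 13]
 [14 12 14 13 13 16 25 28 26 53 53 55 55 52 16  9 11  9]
 [12 14 13  9 11 23 30 27 28 24 48 50 47 10 14 11 13 14]
 [10 13 13 14 14 27 29 28 23 25 24 25 13 11 11 11 11 16]
 [12 11 13 10 28 
[... 429 characters left out ...]
4959  -0.03173061  0.016     ]
 [ 0.49766592 -0.17225953  0.016     ]] 0.14643546977708286 106.32872145229823
seat from bed [ 0.50689518 -0.09350334  0.016     ] from pivot [ 0.50565798 -0.09267963  0.035     ]
A [ 0.4693 -0.0566  0.045 ] holder -26.1 45.8
A56 [ 0.4678 -0.0566  0.056 ] holder -27.5 46.2
B [ 0.4487 -0.0731  0.045 ] holder -50.4 35.6
B56 [ 0.4474 -0.0729  0.056 ] holder -51.5 36.1
stopface [ 0.507  -0.1514  0.026 ] holder -15.8 -55.7
stopface2 [ 0.5391 -0.1469  0.026 ] holder 16.4 -60.1
blocks [ 0.5494 -0.1145  0.026 ] holder 35.1 -31.8
blocke [ 0.5532 -0.1563  0.026 ] holder 27.4 -73.0
b1 [ 0.5236 -0.0194  0.026 ] holder 36.4 66.7
b2 [ 0.5303 -0.0537  0.026 ] holder 33.4 31.8
```

The knob is B (top at 56 mm), A is the nose roller, and the distance to the pivot comes out at 60 mm, as stated. The holder is turned about 15.9°. I'll check these against the side view before moving.

```bash
cat >> h.py <<'E'
TH=np.radians(15.9);EX=np.array([np.cos(TH),np.sin(TH),0]);EY=np.array([-np.sin(TH),np.cos(TH),0]);SEAT=np.array([.5063,-.0931,.016])
def W(x,y,z=0): return SEAT+EX*x/1000+EY*y/1000+np.array([0,0,z/1000])
def Hd(P): q=np.asarray(P)-SEAT; return np.array([q@EX,q@EY,q[2]])*1000
E
python3 - <<'E'
from h import *
im=np.load("pics/side0.npz")["im"];t=np.load("pics/top0.npz")["im"]
# stone top (grey-brown) and plate (white) separately in top
x0,y0=405,225;c=t[225:280,405:475];hsv=cv2.cvtColor(c,cv2.COLOR_BGR2HSV)
print(hsv[27,20:50].tolist())
S=lambda pts,a,k:[((p-a)*k).astype(int) for p in pts]
k=np.array([[x,y,40] for x,y in[(-51.5,36)]])
P=np.array([W(-51.5,36,40),W(-42,95,18),W(-31,75,0),W(-31,-75,0),W(24,32,10),W(24,-32,10)])
q=proj("side",P);q2=proj("top",P);print(q.round(1).tolist())
a=np.array([250,200]);A=cv2.resize(im[200:290,250:365],None,fx=5,fy=5,interpolation=2)
for p in q: cv2.circle(A,tuple(((p-a+.5)*5).astype(int)),3,(0,0,255),-1)
b=np.array([240,290]);B=cv2.resize(im[290:360,240:315],None,fx=4,fy=4,interpolation=2)
T=cv2.resize(c,None,fx=4,fy=4,interpolation=2)
out=np.zeros((590,600,3),np.uint8);out[:450,:575]=A;out=cv2.copyMakeBorder(out,0,10,0,200,0)[:600,:800]
out2=np.zeros((290,600,3),np.uint8);out2[:280,:300]=B;out2[:220,310:590]=T
cv2.imwrite("pics/s1.png",A);cv2.imwrite("pics/s2.png",out2)
E
```

```text
[[20, 49, 151], [19, 51, 151], [19, 51, 150], [19, 49, 151], [20, 49, 150], [19, 49, 150], [20, 49, 150], [20, 50, 149], [21, 50, 149], [20, 49, 150], [20, 49, 151], [21, 49, 152], [20, 48, 153], [20, 50, 154], [18, 51, 156], [19, 49, 155], [20, 50, 154], [20, 49, 151], [20, 49, 150], [19, 51, 150], [18, 53, 150], [19, 51, 150], [20, 51, 150], [20, 51, 151], [20, 50, 153], [19, 50, 153], [19, 50, 153], [19, 50, 153], [19, 50, 153], [19, 50, 154]]
[[283.1, 220.9], [277.5, 214.7], [285.5, 224.0], [313.1, 260.2], [314.2, 223.7], [326.7, 238.5]]
```

View pics/s1.png

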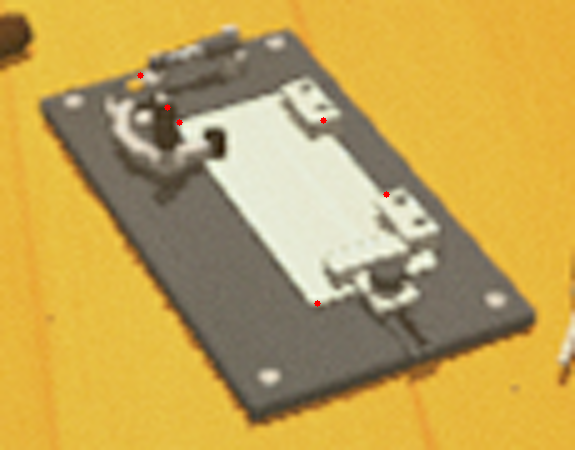

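View pics/s2.png

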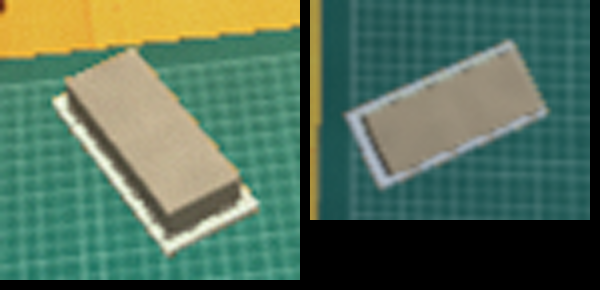

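The projected points agree with the side view to about 1 px. The stone's top corners show clearly in both crops: top (363,113),(512,41),(547,112),(395,178) and side (67,88),(135,50),(241,182),(167,214).

```bash
python3 - <<'E'
from h import *
T=np.array([(363,113),(512,41),(547,112),(395,178)],float);T=np.c_[405+(T[:,0]-310+.5)/4-.5,225+(T[:,1]+.5)/4-.5]
S=np.array([(67,88),(135,50),(241,182),(167,214)],float);S=np.c_[240+(S[:,0]+.5)/4-.5,290+(S[:,1]+.5)/4-.5]
for n,p in(("top",T),("side",S)):
    for z in (.022,):
        P=plane(n,p,z);print(n,P.mean(0).round(4),[np.linalg.norm(P[i]-P[i-1]).round(4) for i in range(4)],[np.degrees(np.arctan2(*(P[i]-P[i-1])[[1,0]])).round(1) for i in range(4)])
s=telemetry.read_state();t=s["tcp_pos"]
k=W(-51.5,36);print("knob",k,"shift cm",(k-t)*100)
E
```

```text
top [ 0.4037 -0.3393  0.022 ] [np.float64(0.0413), np.float64(0.0987), np.float64(0.0454), np.float64(0.0981)] [np.float64(24.3), np.float64(-65.0), np.float64(-156.5), np.float64(112.6)]
side [ 0.4011 -0.342   0.022 ] [np.float64(0.0921), np.float64(0.0388), np.float64(0.0987), np.float64(0.0365)] [np.float64(113.7), np.float64(28.7), np.float64(-67.7), np.float64(-161.3)]
knob [ 0.44690779 -0.07258621  0.016     ] shift cm [ 24.99925991  41.367071   -21.47309554]
```

```bash
python3 -m jog '[[[2.5,4.1,0],8.5],[[5,8.3,0],17],[[7.5,12.4,0],25.5],[[10,16.6,0],34],[[12.5,20.7,-1],42.5],[[15,24.8,-2],51],[[17.5,29,-4],59.5],[[20,33,-6],68],[[22.5,37.2,-8],76.5],[[25,41.4,-10],85]]' 45 30
python3 -m jog '[[[0,0,0],8.5],[[0,0,0],17],[[0,0,0],25.5],[[0,0,0],34],[[0,0,0],42.5],[[0,0,0],51],[[0,0,0],59.5],[[0,0,0],68],[[0,0,0],76.5],[[0,0,0],85]]'
python3 - <<'E'
from h import *
s=telemetry.read_state();t=s["tcp_pos"];r=R.from_rotvec(s["tool_rot"]).as_matrix()
print(s["joints"].round(2),t,"psi",np.degrees(np.arctan2(r[1,1],r[0,1])),"d",(W(-51.5,36)-t)*100,s["ft_force"])
E
```

```text
time: 1.1
tcp_pos: [0.443, -0.0784, 0.1342]
tool_rot: [1.86, 2.532, -0.0]
ft_force: [1.1, 0.2, 0.6]
grip_width: 0.0383
grip_force: 0.0
time: 2.1
tcp_pos: [0.4422, -0.0802, 0.1347]
tool_rot: [0.339, -3.123, -0.0]
ft_force: [-1.0, 0.5, 0.4]
grip_width: 0.0385
grip_force: 0.0
[-0.18  0.17 -0.36  1.04 -0.   -0.4 ] [ 0.44224349 -0.08021059  0.13467627] psi 102.40007106066314 d [  0.46642985   0.76243818 -11.86762748] [-0.97648141  0.53096132  0.42020017]
```

```bash
python3 -m jog '[[[0.47,0.76,0],3.5],[[0.47,0.76,-2],3.5],[[0.47,0.76,-4],3.5],[[0.47,0.76,-6],3.5],[[0.47,0.76,-8],3.5],[[0.47,0.76,-9],3.5],[[0.47,0.76,-9.5],3.5],[[0.47,0.76,-9.9],3.5],[[0.47,0.76,-9.9],3.5],[[0.47,0.76,-9.9],3.5]]'
python3 - <<'E'
from h import *
s=telemetry.read_state();t=s["tcp_pos"];r=R.from_rotvec(s["tool_rot"]).as_matrix()
print(t,"psi",np.degrees(np.arctan2(r[1,1],r[0,1])),"H",Hd(t),s["ft_force"])
im,d=cams.capture("top");A=cv2.resize(im[170:270,270:400],None,fx=4,fy=4)
im,d=cams.capture("side");B=cv2.resize(im[180:280,240:370],None,fx=3,fy=3,interpolation=2);cv2.imwrite("pics/k1.png",B)
E
```

```text
time: 3.1
tcp_pos: [0.4476, -0.0727, 0.0365]
tool_rot: [-0.425, 3.112, -0.001]
ft_force: [0.1, 0.6, -0.5]
grip_width: 0.0384
grip_force: 0.0
[ 0.44761557 -0.07272706  0.03646406] psi 105.5472960406146 H [-50.85788231  35.67064147  20.46405505] [ 0.07079241  0.57251894 -0.53795613]
```

View pics/k1.png

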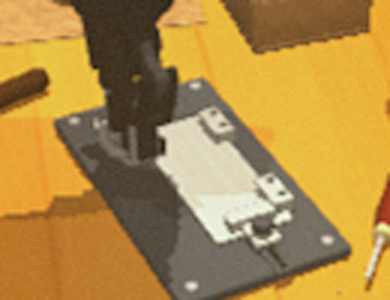

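The fingers are around the knob near crop (135,145), so I'll close on it.

```bash
python3 -m jog '[[[0,0,0],0],[[0,0,0],0],[[0,0,0],0],[[0,0,0],0],[[0,0,0],0],[[0,0,0],0],[[0,0,0],0],[[0,0,0],0],[[0,0,0],0],[[0,0,0],0]]' 0 40
python3 - <<'E'
from h import *
# arc from theta=0 -> .70 in holder, world shifts (cm) rel. current
piv=np.array([-42,95]);k0=np.array([-51,36.]);v=k0-piv;print(np.linalg.norm(v))
for a in np.linspace(0,.72,19):
    c,s=np.cos(-a),np.sin(-a);q=piv+np.array([c*v[0]-s*v[1],s*v[0]+c*v[1]])-k0
    w=EX*q[0]+EY*q[1];print(round(a,2),(w[:2]/10).round(2),round(-np.degrees(a),1))
E
```

```text
time: 4.2
tcp_pos: [0.447, -0.0715, 0.0363]
tool_rot: [-0.426, 3.112, 0.004]
ft_force: [-1.0, 7.5, 5.8]
grip_width: 0.0102
grip_force: 39.0
59.682493245507096
0.0 [0. 0.] -0.0
0.04 [-0.24 -0.03] -2.3
0.08 [-0.48 -0.04] -4.6
0.12 [-0.71 -0.05] -6.9
0.16 [-0.95 -0.04] -9.2
0.2 [-1.19 -0.03] -11.5
0.24 [-1.43 -0.01] -13.8
0.28 [-1.67  0.02] -16.0
0.32 [-1.9   0.06] -18.3
0.36 [-2.13  0.12] -20.6
0.4 [-2.36  0.18] -22.9
0.44 [-2.59  0.24] -25.2
0.48 [-2.82  0.32] -27.5
0.52 [-3.04  0.41] -29.8
0.56 [-3.26  0.51] -32.1
0.6 [-3.47  0.61] -34.4
0.64 [-3.68  0.72] -36.7
0.68 [-3.89  0.84] -39.0
0.72 [-4.09  0.97] -41.3
```

```bash
python3 -m jog '[[[-0.24,0.07,0],-2.3],[[-0.48,0.08,0],-4.6],[[-0.71,0.09,0],-6.9],[[-0.95,0.1,0],-9.2],[[-1.19,0.11,0],-11.5],[[-1.43,0.13,0],-13.8],[[-1.67,0.16,0],-16],[[-1.9,0.2,0],-18.3],[[-2.13,0.26,0],-20.6],[[-2.36,0.32,0],-22.9]]'
```

```text
time: 5.2
tcp_pos: [0.4239, -0.0707, 0.0364]
tool_rot: [0.205, 3.134, -0.005]
ft_force: [-2.2, -7.0, 3.3]
grip_width: 0.0101
grip_force: 39.7
```

```bash
python3 -m jog '[[[-0.23,-0.02,0],-2.3],[[-0.46,0.02,0],-4.6],[[-0.68,0.08,0],-6.9],[[-0.9,0.16,0],-9.2],[[-1.11,0.25,0],-11.5],[[-1.32,0.36,0],-13.8],[[-1.5,0.46,0],-15.7],[[-1.57,0.5,0],-16.5],[[-1.57,0.5,0],-16.5],[[-1.57,0.5,0],-16.5]]'
python3 - <<'E'
from h import *
s=telemetry.read_state();t=Hd(s["tcp_pos"]);print(t,np.arctan2(-(t[0]+42),-(t[1]-95))-np.arctan2(9,59), np.hypot(t[0]+42,t[1]-95))
E
```

```text
time: 6.2
tcp_pos: [0.4067, -0.064, 0.0361]
tool_rot: [-0.649, -3.072, -0.001]
ft_force: [-4.5, 2.3, 8.4]
grip_width: 0.0101
grip_force: 40.0
[-87.84860685  55.26278886  20.14133234] 0.7053083644858864 60.672404757001225
```

```bash
python3 -m jog '[[[-0.05,0.03,0],-0.5],[[-0.1,0.06,0],-1],[[-0.1,0.06,0],-1],[[-0.1,0.06,0],-1],[[-0.1,0.06,0],-1],[[-0.1,0.06,0],-1],[[-0.1,0.06,0],-1],[[-0.1,0.06,0],-1],[[-0.1,0.06,0],-1],[[-0.1,0.06,0],-1]]'
```

```text
time: 7.2
tcp_pos: [0.4065, -0.0639, 0.0362]
tool_rot: [-0.676, -3.068, 0.001]
ft_force: [-3.3, -0.7, 6.4]
grip_width: 0.0101
grip_force: 39.9
```

```bash
python3 -m jog '[[[0,0,0],0],[[0,0,0],0],[[0,0,0],0],[[0,0,0],0],[[0,0,2],0],[[0,0,5],0],[[0,0,8],0],[[0,-4,9],-8],[[0,-8,9],-16],[[0,-12,9],-24]]' 45
python3 -m jog '[[[0,-4,0],-8],[[0,-8,0],-16],[[0,-12,0],-18],[[0,-15.5,0],-18],[[0,-15.5,0],-18],[[0,-15.5,0],-18],[[0,-15.5,0],-18],[[0,-15.5,0],-18],[[0,-15.5,0],-18],[[0,-15.5,0],-18]]' 75
python3 - <<'E'
from h import *
s=telemetry.read_state();t=s["tcp_pos"];r=R.from_rotvec(s["tool_rot"]).as_matrix()
print(s["joints"].round(2),t,"psi",np.degrees(np.arctan2(r[1,1],r[0,1])),"d",(np.array([.4025,-.3395,0])-t)*100,s["ft_force"])
im,d=cams.capture("top");A=cv2.resize(im[170:290,270:490],None,fx=3.5,fy=3.5,interpolation=2);cv2.imwrite("pics/o1.png",A)
E
```

```text
time: 8.2
tcp_pos: [0.4072, -0.1852, 0.1266]
tool_rot: [1.305, 2.856, -0.0]
ft_force: [0.2, -1.0, -0.5]
grip_width: 0.0383
grip_force: 0.0
time: 9.2
tcp_pos: [0.4071, -0.3382, 0.1262]
tool_rot: [1.729, 2.623, -0.0]
ft_force: [0.1, -0.2, -1.0]
grip_width: 0.0642
grip_force: 0.0
[-0.69  0.3  -0.2   1.07 -0.    0.47] [ 0.40709855 -0.33824232  0.12615194] psi 23.20598659912635 d [ -0.4598547   -0.1257681  -12.61519403] [ 0.05907683 -0.17125225 -0.972723  ]
```

View pics/o1.png

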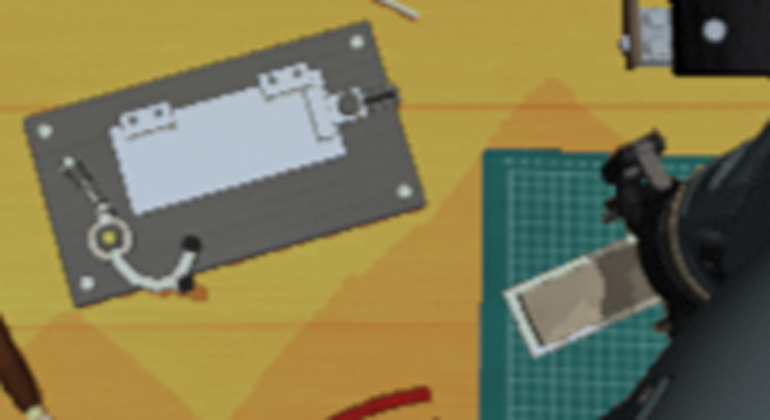

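The arm stays open, with its knob at crop (187,283). Now descending on the stone.

```bash
python3 -m jog '[[[-0.46,-0.13,-3],0],[[-0.46,-0.13,-6],0],[[-0.46,-0.13,-9],0],[[-0.46,-0.13,-10.5],0],[[-0.46,-0.13,-11.3],0],[[-0.46,-0.13,-11.8],0],[[-0.46,-0.13,-11.9],0],[[-0.46,-0.13,-11.9],0],[[-0.46,-0.13,-11.9],0],[[-0.46,-0.13,-11.9],0]]'
python3 -m jog '[[[0,0,0],0],[[0,0,0],0],[[0,0,0],0],[[0,0,0],0],[[0,0,0],0],[[0,0,0],0],[[0,0,0],0],[[0,0,0],0],[[0,0,0],0],[[0,0,0],0]]' 30 30
```

```text
time: 10.25
tcp_pos: [0.4026, -0.3404, 0.0076]
tool_rot: [1.73, 2.621, -0.0]
ft_force: [-0.4, 0.2, -0.2]
grip_width: 0.0639
grip_force: 0.0
time: 11.25
tcp_pos: [0.4025, -0.3403, 0.0073]
tool_rot: [1.73, 2.621, -0.0]
ft_force: [-0.7, 1.0, 6.7]
grip_width: 0.0372
grip_force: 30.6
```

```bash
python3 -m jog '[[[0,0,0.5],0],[[0,0,2],0],[[0,0,4],0],[[0,0,7],0],[[1,3,9],-1],[[2.5,6.5,9],-3],[[3.8,10,9],-5],[[5,13.5,9],-7.4],[[6.2,17,9],-7.4],[[7.4,20.5,9],-7.4]]' 
python3 -m jog '[[[1.2,3.5,0],0],[[1.7,5.1,0],0],[[1.7,5.1,0],0],[[1.7,5.1,0],0],[[1.7,5.1,-2],0],[[1.7,5.1,-4],0],[[1.7,5.1,-4],0],[[1.7,5.1,-4],0],[[1.7,5.1,-4],0],[[1.7,5.1,-4],0]]'
python3 - <<'E'
from h import *
s=telemetry.read_state();t=s["tcp_pos"];r=R.from_rotvec(s["tool_rot"]).as_matrix()
print(t,"psi",np.degrees(np.arctan2(r[1,1],r[0,1])),"H",Hd(t),"d",(W(-10,12)-t)*100,s["ft_force"])
im,d=cams.capture("top");A=im[170:270,270:400]
im2,d=cams.capture("side");A=np.hstack([cv2.resize(A,None,fx=3,fy=3,interpolation=2),cv2.resize(im2[180:280,240:370],None,fx=3,fy=3,interpolation=2)]);cv2.imwrite("pics/p1.png",A)
E
```

```text
time: 12.25
tcp_pos: [0.4764, -0.1337, 0.0971]
tool_rot: [-1.896, -2.504, 0.0]
ft_force: [0.3, -0.7, -1.9]
grip_width: 0.0371
grip_force: 30.5
time: 13.25
tcp_pos: [0.4939, -0.0846, 0.0579]
tool_rot: [1.896, 2.503, 0.001]
ft_force: [-0.3, -0.3, -1.2]
grip_width: 0.0373
grip_force: 30.6
[ 0.49387291 -0.08455656  0.05787068] psi 15.721542079132714 H [-9.61109374 11.62109145 41.87068219] d [-0.04778327  0.02578675 -4.18706822] [-0.34930794 -0.33499514 -1.15825966]
```

View pics/p1.png

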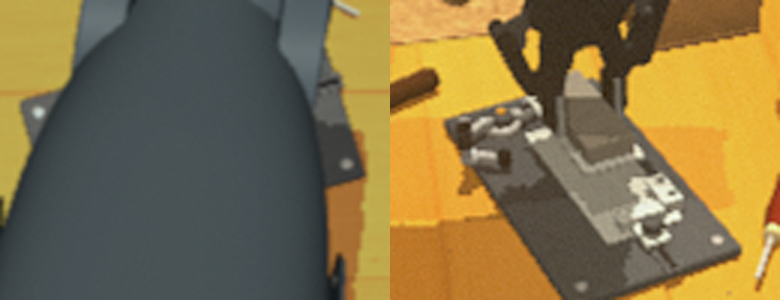

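The stone is held level over the bed, in line and clear of the lip. Lowering.

```bash
python3 -m jog '[[[0,0,-1],0],[[0,0,-2],0],[[0,0,-2.8],0],[[0,0,-3.2],0],[[0,0,-3.4],0],[[0,0,-3.45],0],[[0,0,-3.5],0],[[0,0,-3.55],0],[[0,0,-3.6],0],[[0,0,-3.6],0]]'
```

```text
time: 14.35
tcp_pos: [0.4935, -0.0842, 0.0213]
tool_rot: [1.896, 2.504, 0.0]
ft_force: [-1.6, 0.5, 2.2]
grip_width: 0.0374
grip_force: 31.0
```

```bash
python3 -m jog '[[[0.1,0.03,0.02],0],[[0.19,0.055,0.02],0],[[0.29,0.08,0.02],0],[[0.38,0.11,0.02],0],[[0.48,0.14,0.02],0],[[0.58,0.165,0.02],0],[[0.67,0.19,0.02],0],[[0.77,0.22,0.02],0],[[0.77,0.22,0.02],0],[[0.77,0.22,0.02],0]]'
```

```text
time: 15.35
tcp_pos: [0.5009, -0.082, 0.0213]
tool_rot: [-1.896, -2.505, 0.001]
ft_force: [-2.6, -0.4, 4.9]
grip_width: 0.0373
grip_force: 31.4
```

```bash
python3 -m jog '[[[0.05,0.01,0],0],[[0.1,0.03,0],0],[[0.1,0.03,0],0],[[0.15,0.04,0],0],[[0.15,0.04,0],0],[[0.19,0.05,0],0],[[0.19,0.05,0],0],[[0.19,0.05,0],0],[[0.19,0.05,0],0],[[0.19,0.05,0],0]]'
python3 -c "
from h import *
print(Hd(telemetry.read_state()['tcp_pos']))"
```

```text
time: 16.35
tcp_pos: [0.501, -0.082, 0.0213]
tool_rot: [-1.896, -2.503, 0.005]
ft_force: [-9.4, -4.2, 12.1]
grip_width: 0.0372
grip_force: 32.2
[-2.0654385  12.12530923  5.28234545]
```

```bash
python3 -m jog '[[[-0.1,-0.03,0],0],[[-0.19,-0.05,0],0],[[-0.19,-0.05,0.05],0],[[-0.19,-0.05,0.1],0],[[-0.19,-0.05,0.15],0],[[-0.19,-0.05,0.2],0],[[-0.19,-0.05,0.25],0],[[-0.19,-0.05,0.3],0],[[-0.19,-0.05,0.32],0],[[-0.19,-0.05,0.32],0]]'
python3 -c "
from h import *
s=telemetry.read_state();print(Hd(s['tcp_pos']),s['ft_force'])"
```

```text
time: 17.35
tcp_pos: [0.5008, -0.0819, 0.0236]
tool_rot: [-1.896, -2.504, 0.001]
ft_force: [4.5, -0.7, -19.0]
grip_width: 0.0375
grip_force: 32.2
[-2.1999714  12.28834485  7.59227927] [  4.52896242  -0.66703002 -19.00751627]
```

Lifting is blocked after 2.3 mm, so the plate is under the lip and bearing on the wall. I'll settle it and slide it towards the stop.

```bash
python3 -m jog '[[[0,0,-0.15],0],[[0,0,-0.3],0],[[0.05,0.01,-0.3],0],[[0.1,-0.16,-0.3],0],[[0.15,-0.33,-0.3],0],[[0.2,-0.5,-0.3],0],[[0.25,-0.66,-0.3],0],[[0.29,-0.84,-0.3],0],[[0.29,-0.84,-0.3],0],[[0.29,-0.84,-0.3],0]]'
python3 -c "
from h import *
s=telemetry.read_state();print(Hd(s['tcp_pos']),EX@s['ft_force'],EY@s['ft_force'])"
```

```text
time: 18.35
tcp_pos: [0.5034, -0.0904, 0.0214]
tool_rot: [-1.896, -2.504, 0.001]
ft_force: [-4.4, -0.4, 0.3]
grip_width: 0.0374
grip_force: 34.5
[-2.02194441  3.3414675   5.38622853] -4.400997596851219 0.7915804873622074
```

```bash
python3 -m jog '[[[0.01,-0.05,-0.02],0],[[0.03,-0.1,-0.02],0],[[0.04,-0.14,-0.02],0],[[0.05,-0.19,-0.02],0],[[0.07,-0.24,-0.02],0],[[0.08,-0.29,-0.02],0],[[0.1,-0.34,-0.02],0],[[0.11,-0.38,-0.02],0],[[0.11,-0.38,-0.02],0],[[0.11,-0.38,-0.02],0]]'
python3 -c "
from h import *
s=telemetry.read_state();print(Hd(s['tcp_pos']),EX@s['ft_force'],EY@s['ft_force'])"
```

```text
time: 19.35
tcp_pos: [0.5044, -0.0938, 0.0213]
tool_rot: [-1.895, -2.504, -0.0]
ft_force: [-5.6, 3.5, 3.5]
grip_width: 0.0371
grip_force: 34.9
[-2.04373918 -0.10769132  5.33797724] -4.453790902678264 4.888631435421858
```

```bash
python3 -m jog '[[[0.01,-0.05,0],0],[[0.03,-0.1,0],0],[[0.03,-0.1,0],0],[[0.04,-0.14,0],0],[[0.04,-0.14,0],0],[[0.04,-0.14,0],0],[[0.04,-0.14,0],0],[[0.04,-0.14,0],0],[[0.04,-0.14,0],0],[[0.04,-0.14,0],0]]'
python3 -c "
from h import *
s=telemetry.read_state();print(Hd(s['tcp_pos']),EX@s['ft_force'],EY@s['ft_force'])"
```

```text
time: 20.35
tcp_pos: [0.5047, -0.0952, 0.0213]
tool_rot: [-1.895, -2.504, -0.0]
ft_force: [-6.4, 2.7, 3.9]
grip_width: 0.0374
grip_force: 34.9
[-2.07219213 -1.54209734  5.32431226] -5.413469903654009 4.374394322919456
```

```bash
python3 -m jog '[[[0.01,-0.05,0],0],[[0.02,-0.1,0],0],[[0.03,-0.14,0],0],[[0.04,-0.19,0],0],[[0.06,-0.24,0],0],[[0.06,-0.24,0],0],[[0.06,-0.24,0],0],[[0.06,-0.24,0],0],[[0.06,-0.24,0],0],[[0.06,-0.24,0],0]]'
python3 -c "
from h import *
s=telemetry.read_state();print(Hd(s['tcp_pos']),EX@s['ft_force'],EY@s['ft_force'])"
```

```text
time: 21.35
tcp_pos: [0.5054, -0.0976, 0.0214]
tool_rot: [-1.895, -2.504, -0.0]
ft_force: [-6.0, 3.0, 3.0]
grip_width: 0.0372
grip_force: 34.8
[-2.0565867  -4.11451834  5.35420596] -4.996483797398299 4.524728956770323
```

```bash
python3 -m jog '[[[0.01,-0.05,0],0],[[0.02,-0.1,0],0],[[0.03,-0.14,0],0],[[0.04,-0.19,0],0],[[0.05,-0.24,0],0],[[0.05,-0.24,0],0],[[0.05,-0.24,0],0],[[0.05,-0.24,0],0],[[0.05,-0.24,0],0],[[0.05,-0.24,0],0]]'
python3 -c "
from h import *
s=telemetry.read_state();print(Hd(s['tcp_pos']),EX@s['ft_force'],EY@s['ft_force'])"
```

```text
time: 22.35
tcp_pos: [0.5057, -0.0987, 0.0213]
tool_rot: [-1.893, -2.503, -0.004]
ft_force: [-5.8, 9.8, 4.5]
grip_width: 0.0372
grip_force: 35.0
[-2.0655432  -5.19080254  5.34842176] -2.8527717909298147 11.048136980885003
```

Stop felt at y ≈ -5.2 mm. Pressing a little more and holding.

```bash
python3 -m jog '[[[0.06,-0.04,0],0],[[0.08,-0.09,0],0],[[0.08,-0.09,0],0],[[0.08,-0.09,0],0],[[0.08,-0.09,0],0],[[0.08,-0.09,0],0],[[0.08,-0.09,0],0],[[0.08,-0.09,0],0],[[0.08,-0.09,0],0],[[0.08,-0.09,0],0]]'
python3 -c "
from h import *
s=telemetry.read_state();print(Hd(s['tcp_pos']),EX@s['ft_force'],EY@s['ft_force'],s['wrist_torque'])"
```

```text
time: 23.35
tcp_pos: [0.5057, -0.0987, 0.0213]
tool_rot: [-1.891, -2.502, -0.005]
ft_force: [-9.5, 13.6, 8.2]
grip_width: 0.037
grip_force: 35.4
[-2.0862566  -5.20064807  5.31751297] -5.438893984944368 15.723868158708761 [2.74962364 1.78181618 0.08082127]
```

```bash
python3 -m jog '[[[-0.03,0.1,0.02],0],[[-0.05,0.2,0.04],0],[[-0.05,0.2,0.04],0],[[-0.05,0.2,0.04],0],[[-0.05,0.2,0.04],0],[[-0.05,0.2,0.04],0],[[-0.05,0.2,0.04],0],[[-0.05,0.2,0.04],0],[[-0.05,0.2,0.04],0],[[-0.05,0.2,0.04],0]]'
python3 -c "
from h import *
s=telemetry.read_state();print(Hd(s['tcp_pos']),EX@s['ft_force'],EY@s['ft_force'],s['wrist_torque'])"
```

```text
time: 24.35
tcp_pos: [0.5058, -0.0986, 0.0214]
tool_rot: [-1.894, -2.503, -0.0]
ft_force: [-5.8, 4.3, 0.3]
grip_width: 0.0373
grip_force: 34.5
[-2.02538026 -5.14565237  5.38425904] -4.413458759601216 5.709616072995196 [0.75419864 1.23567446 0.17722304]
```

```bash
python3 -m jog '[[[0,0,0],0],[[0,0,0],0],[[0,0,0],0],[[0,0,0],0],[[0,0,0],0],[[0,0,1],0],[[0,0,3],0],[[0,0,6],0],[[0,0,9],0],[[0,0,9],0]]' 60
python3 -c "
from h import *
s=telemetry.read_state();print(s['tcp_pos'],Hd(s['tcp_pos']),s['joints'].round(2))
p=np.array([.4065,-.0639,0.0362]);print((p-s['tcp_pos'])*100)"
```

```text
time: 25.35
tcp_pos: [0.5092, -0.0998, 0.116]
tool_rot: [1.893, 2.5, 0.005]
ft_force: [0.3, -0.9, 0.8]
grip_width: 0.0514
grip_force: 0.0
[ 0.50917939 -0.09975632  0.11596234] [ 0.94566317 -7.19049653 99.96233607] [-0.19  0.29 -0.25  1.02 -0.    1.1 ]
[-10.26793862   3.58563244  -7.97623361]
```

```bash
python3 -m jog '[[[-2,0.7,0],8],[[-4,1.4,0],16],[[-6,2.1,0],24],[[-8,2.8,0],32],[[-10.27,3.59,0],40],[[-10.27,3.59,0],48],[[-10.27,3.59,-1],49],[[-10.27,3.59,-1],49],[[-10.27,3.59,-1],49],[[-10.27,3.59,-1],49]]' 45 40
python3 - <<'E'
from h import *
s=telemetry.read_state();t=s["tcp_pos"];r=R.from_rotvec(s["tool_rot"]).as_matrix()
print(t,"psi",np.degrees(np.arctan2(r[1,1],r[0,1])),(np.array([.4065,-.0639,.0362])-t)*100)
im,d=cams.capture("top");im2,_=cams.capture("side")
A=np.hstack([cv2.resize(x,None,fx=3,fy=4 if 0 else 3,interpolation=2) for x in(im[170:270,270:400],im2[190:290,240:370])]);cv2.imwrite("pics/q1.png",A)
E
```

```text
time: 26.35
tcp_pos: [0.4044, -0.0634, 0.1014]
tool_rot: [-0.69, -3.065, 0.0]
ft_force: [0.2, -0.5, -0.2]
grip_width: 0.0385
grip_force: 0.0
[ 0.40435297 -0.06344984  0.10138174] psi 64.62648426341262 [ 0.21470338 -0.04501604 -6.51817374]
```

View pics/q1.png

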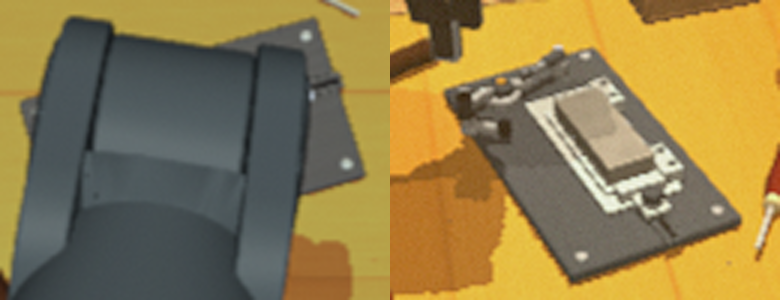

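In the side view the stone sits flat at (605,135), under both lips and against the stop. Back to the knob.

```bash
python3 -m jog '[[[0.2,-0.04,0],0],[[0.2,-0.04,-2],0],[[0.2,-0.04,-4],0],[[0.2,-0.04,-5.5],0],[[0.2,-0.04,-6.2],0],[[0.2,-0.04,-6.5],0],[[0.2,-0.04,-6.5],0],[[0.2,-0.04,-6.5],0],[[0.2,-0.04,-6.5],0],[[0.2,-0.04,-6.5],0]]'
python3 -m jog '[[[0,0,0],0],[[0,0,0],0],[[0,0,0],0],[[0,0,0],0],[[0,0,0],0],[[0,0,0],0],[[0,0,0],0],[[0,0,0],0],[[0,0,0],0],[[0,0,0],0]]' 0 40
python3 - <<'E'
from h import *
t=Hd(telemetry.read_state()["tcp_pos"]);print(t)
piv=np.array([-42,95.7]);k0=t[:2];v=k0-piv;print(np.linalg.norm(v))
for a in np.arange(.70,.05,-.035):
    b=.70-a;c,s=np.cos(b),np.sin(b);q=piv+np.array([c*v[0]-s*v[1],s*v[0]+c*v[1]])-k0
    w=EX*q[0]+EY*q[1];print(round(a,3),(w[:2]/10).round(2),round(np.degrees(b),1))
E
```

```text
time: 27.45
tcp_pos: [0.4064, -0.0638, 0.037]
tool_rot: [0.687, 3.065, -0.0]
ft_force: [-0.4, -0.1, -1.0]
grip_width: 0.0378
grip_force: 0.0
time: 28.45
tcp_pos: [0.4062, -0.0638, 0.0367]
tool_rot: [0.687, 3.065, -0.0]
ft_force: [-1.9, -0.5, 6.1]
grip_width: 0.0102
grip_force: 39.2
[-88.23583946  55.61262446  20.71668952]
61.194366796880956
0.7 [0. 0.] 0.0
0.665 [ 0.18 -0.11] 2.0
0.63 [ 0.37 -0.22] 4.0
0.595 [ 0.56 -0.32] 6.0
0.56 [ 0.75 -0.42] 8.0
0.525 [ 0.94 -0.5 ] 10.0
0.49 [ 1.14 -0.59] 12.0
0.455 [ 1.34 -0.66] 14.0
0.42 [ 1.55 -0.73] 16.0
0.385 [ 1.75 -0.79] 18.0
0.35 [ 1.96 -0.84] 20.1
0.315 [ 2.17 -0.88] 22.1
0.28 [ 2.38 -0.92] 24.1
0.245 [ 2.59 -0.95] 26.1
0.21 [ 2.8  -0.97] 28.1
0.175 [ 3.02 -0.99] 30.1
0.14 [ 3.23 -1.  ] 32.1
0.105 [ 3.45 -1.  ] 34.1
0.07 [ 3.66 -0.99] 36.1
```

```bash
python3 -m jog '[[[0.18,-0.11,0],2],[[0.37,-0.21,0],4],[[0.56,-0.3,0],6],[[0.75,-0.39,0],8],[[0.94,-0.47,0],10],[[1.14,-0.55,0],12],[[1.34,-0.61,0],14],[[1.55,-0.67,0],16],[[1.75,-0.72,0],18],[[1.96,-0.76,0],20]]'
```

```text
time: 29.45
tcp_pos: [0.4263, -0.0714, 0.0368]
tool_rot: [0.141, 3.137, -0.0]
ft_force: [0.8, 1.2, 4.7]
grip_width: 0.0101
grip_force: 39.1
```

```bash
python3 -m jog '[[[0.15,-0.03,0],1.4],[[0.3,-0.05,0],2.8],[[0.44,-0.07,0],4.2],[[0.58,-0.09,0],5.5],[[0.72,-0.1,0],6.8],[[0.86,-0.12,0],8.1],[[0.98,-0.13,0],9.3],[[1.1,-0.13,0],10.4],[[1.2,-0.13,0],11.3],[[1.2,-0.13,0],11.3]]'
python3 -c "
from h import *
t=Hd(telemetry.read_state()['tcp_pos']);print(t,np.arctan2(-(t[0]+42),-(t[1]-95.7))-.155)"
```

```text
time: 30.45
tcp_pos: [0.4388, -0.0724, 0.0368]
tool_rot: [-0.168, 3.135, 0.001]
ft_force: [4.7, 3.4, 4.0]
grip_width: 0.0104
grip_force: 39.2
[-59.20990525  38.41825051  20.80957995] 0.13686324036373346
```

```bash
python3 -m jog '[[[0.03,0,0],0.3],[[0.06,0,0],0.6],[[0.09,0,0],0.9],[[0.12,0,0],1.2],[[0.15,0,0],1.5],[[0.18,0,0],1.7],[[0.18,0,0],1.7],[[0.18,0,0],1.7],[[0.18,0,0],1.7],[[0.18,0,0],1.7]]'
```

```text
time: 31.45
tcp_pos: [0.4401, -0.0723, 0.0368]
tool_rot: [-0.214, 3.133, 0.001]
ft_force: [3.4, 3.5, 6.4]
grip_width: 0.0102
grip_force: 39.3
```

```bash
python3 -m jog '[[[0.03,0,0],0.2],[[0.06,0,0],0.4],[[0.09,0,0],0.6],[[0.12,0,0],0.6],[[0.12,0,0],0.6],[[0.12,0,0],0.6],[[0.12,0,0],0.6],[[0.12,0,0],0.6],[[0.12,0,0],0.6],[[0.12,0,0],0.6]]'
python3 -c "
from h import *
s=telemetry.read_state();t=Hd(s['tcp_pos']);print(t,np.arctan2(-(t[0]+42),-(t[1]-95.7))-.155,s['wrist_torque'])"
```

```text
time: 32.45
tcp_pos: [0.4404, -0.0723, 0.0367]
tool_rot: [0.23, -3.133, -0.001]
ft_force: [1.0, 3.2, 8.7]
grip_width: 0.01
grip_force: 39.6
[-57.68074367  38.05058136  20.71234234] 0.11057664531492237 [0.71878932 0.0084977  0.06893101]
```

```bash
python3 -m jog '[[[0.03,0.03,0.05],0],[[0.04,0.05,0.1],0],[[0.04,0.05,0.1],0],[[0.04,0.05,0.1],0],[[0.04,0.05,0.1],0],[[0.04,0.05,0.1],0],[[0.04,0.05,0.1],0],[[0.04,0.05,0.1],0],[[0.04,0.05,0.1],0],[[0.04,0.05,0.1],0]]'
python3 -m jog '[[[0,0,0],0],[[0,0,0],0],[[0,0,0],0],[[0,0,0],0],[[0,0,0],0],[[0,0,0],0],[[0,0,0],0],[[0,0,0],0],[[0,0,0],0],[[0,0,0],0]]' 45
python3 -m jog '[[[0,0,1],0],[[0,0,3],0],[[0,0,6],0],[[0,0,9],0],[[0,0,12],0],[[-3,-4,14],0],[[-6,-8,16],0],[[-8,-12,16],0],[[-10,-16,16],0],[[-12,-20,16],0]]'
python3 -m jog '[[[0,-4,0],0],[[0,-8,0],0],[[0,-12,0],0],[[0,-16,0],0],[[0,-20,0],0],[[0,-20,0],0],[[0,-20,0],0],[[0,-20,0],0],[[0,-20,0],0],[[0,-20,0],0]]'
python3 - <<'E'
from h import *
im,d=cams.capture("top");im2,_=cams.capture("side")
A=np.hstack([cv2.resize(x,None,fx=3,fy=3,interpolation=2) for x in(im[170:270,270:400],im2[190:290,240:370])]);cv2.imwrite("pics/f1.png",A)
E
```

```text
time: 33.45
tcp_pos: [0.4405, -0.0721, 0.0372]
tool_rot: [0.229, -3.132, -0.0]
ft_force: [-1.4, -0.2, -10.4]
grip_width: 0.01
grip_force: 38.8
time: 34.45
tcp_pos: [0.4411, -0.0722, 0.0375]
tool_rot: [0.229, -3.133, 0.0]
ft_force: [0.3, -0.3, -0.4]
grip_width: 0.0385
grip_force: 0.0
time: 35.45
tcp_pos: [0.3199, -0.2737, 0.1988]
tool_rot: [-0.229, 3.132, -0.002]
ft_force: [1.1, 0.8, 0.4]
grip_width: 0.0382
grip_force: 0.0
time: 36.45
tcp_pos: [0.3213, -0.4713, 0.1981]
tool_rot: [-0.23, 3.133, -0.001]
ft_force: [1.1, 0.5, 0.1]
grip_width: 0.0388
grip_force: 0.0
```

View pics/f1.png

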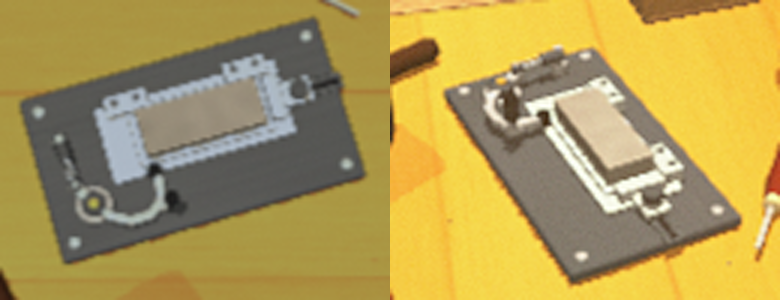

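The stone is flat under both lips and against the stop (265,100), and the nose roller bears on the plate at (155,170). Handing in.

```bash
python3 -c "
from plant import robot
print(robot.sign_off())"
```

```text
the job is handed in; nothing more can be done
None
```

The honing stone is seated flat under the lip and against the end stop, the sprung arm was eased shut under control and bears on the plate, and the job was handed in at about 36.5 s; the other things on the desk were not touched.

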